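# Latch the food carrier

## Robot

A 7-joint arm with a two-finger parallel gripper is mounted at the origin on a cart in front of the work surface, level with it; the furniture and walls round the work are solid. World frame = base frame: x ahead of the robot, y to its left, z up, the work surface at z = 0. Lengths are in m, angles in rad, forces in N, time in s.
With the tool pointing down it reaches from about 0.4 to 0.925 m from the base axis. Payload 5.6 kg.
Tool frame: the origin (TCP) lies midway between the tips of the shut fingers; the grasp point (between the pads) lies manip.grip_depth behind it (manip.grip_depth is the distance from the TCP to the grasp point, in m); z points along the fingers, y is the line along which they close (so a half turn about z gives the same grasp; the last joint's range is limited). The gripper opens to 85 mm and grips with 20 to 120 N. Pads are 22 mm wide; open, the fingers measure 114 mm over their backs; the gripper's body (76 mm by 85 mm) begins 54 mm behind the grasp point. The pads swing forward as they close: fully open they stand 13 mm farther back than shut.
Start: joints at [1.277, 0.468, -0.012, 1.603, 0.006, 1.071, -0.056], TCP at [0.161, -0.63, 0.231] pointing down, gripper open.
Joint ranges: [-2.53, 2.53], [-0.31, 2.02], [-1.57, 1.55], [0.28, 2.44], [-1.29, 4.43], [0.15, 1.84], [-2.92, 2.92]. Speed limits (rad/s): [2.57, 2.57, 3.14, 3.14, 3.14, 3.14, 3.14].

## Interface

Orientations are given as a unit quaternion [w, x, y, z].
In Python, from bench import readout, imaging, manip gives the robot as it stands. The module is installed in compiled form; this text tells all that it offers.
- The arm moves only by the tool step_arm, never from a script. Its argument "moves" is a list of rows, each an object with "travel": the shift along the world's x, y, z as a fraction of full scale, a list of three; "rotation": the turn, a rotation vector about the world's x, y, z as a fraction of full scale, a list of three; "jaw": the closure, from 0 (fully open) to 1 (shut). A call has 1 to 10 rows; each row is the pose to reach, as a shift and turn from the pose commanded when the call began; what a row does not reach only later rows make up. Full scale, the value 1, is 500 mm for a shift and 0.5 rad for a turn. A row lasts 1/12 s, in which the tool goes at most 41.7 mm and 7.16 degrees, less where a joint would pass 70% of its speed; a pose out of reach is approached as far as the arm can. A call with a number of a shift or a turn outside -1 to 1 is refused whole. A call with a gripper value outside its range is refused whole. The fingers move at their own pace and stop on an object; "newtons" is the grip in N (left out, the last holds). Time passes only in rows, so rows that repeat a pose let the fingers close. It gives the time, the measured TCP pose, the force, the opening and the grip force at its end, in the units of the state.
- readout.get_obs(): the state, without advancing time (a new reading comes with each control period).
- imaging.snapshot(name): name is "scene" or "top" or "wrist"; returns the picture (420x560x3 uint8, red, green, blue); there is no depth.
- imaging.camera_params(name): a dict with "fx", "fy", "cx", "cy" (pixels), "rvec" (rotation vector, rad) and "tvec" (3), from world to camera coordinates, as OpenCV has them. Camera axes: x right, y down, z forward; pixel columns grow to the right and rows downward; lengths in m; the calibration is good to about 2 mm. A picture is of the moment at which its call begins: read the wrist's pose just before it. camera_params takes no time and is no camera call; for the wrist camera it gives the pose at the moment of the call.
- manip.finish_job(): hands the job in; it is judged then, once.
The state is a dict: "time": time; "joints": joint angles; "joint_vel": joint speeds; "joint_efforts": joint torques, N m; "position": TCP position; "tcp_rot": TCP orientation; "wrist_force": force on the tool from outside, world axes, zero at the start; "ft_torque": the same for the moment, N m; "opening": opening from 0.0 (shut) to 1.0 (fully open); "finger_force": force on a finger pad.
Only numpy, scipy, OpenCV 4.12 (cv2) and the standard library are available. Lean on these libraries where they do the work, as an engineer would, in place of code of your own. Each camera call takes 0.05 s, during which the arm holds its last target. There are 200 camera calls.

## Task

The food carrier's lid is down but its spring draw latch is undone. Using the red tab, hook the loop's nose bar fully down behind the keeper's hook on the lid, under its lip, then swing the lever over and press it flat, so that it stays down by itself with the loop pulled tight on the hook. Feel your way and never lean on the latch with more than about 25 N; leave the onion, salt shaker, sauce cup and tin where they stand.

Things in the scene. Friction and masses are not known exactly. Their poses are not given: they have to be found in the camera images.
- latch (a point): Centre of the latch base, on the top face, 110 mm above the bench, of a fixed slate-blue insulated food carrier 300 x 240 x 110 mm. Axes of this and the next two: z up; -x points along the latch to the keeper on the lighter lid half (roughly towards the robot); +x is where the lever lies when flat; y runs along the latch's hinge pins. The lever's pivot is 16 mm above this point
- hook_middle (a point): Where the edge of the hook's lip is (20 mm above latch, 74 mm to -x) with the keeper in mid adjustment. The keeper is screwed on through slots: ALL of it may stand up to 4 mm to +x or -x of the figures here; its true place is not reported, find it by touch or eye. Steel hook, 14 mm wide in y; flat top 12 mm long to +x of this edge; lip 5 mm high; under it the face that the bar pulls on, 2 mm to +x
- slot_middle (a point): Floor of the slot, mid adjustment (same +-4 mm unknown): 79 mm to -x of latch, 6 mm above it. The bar goes down between the lip and two guard ears (4 mm thick, tops 18 mm above latch, 8 to 15 mm either side in y), 10 mm apart in x: play of 2 mm either way for the bar. Bar centre above latch: 23 mm resting on the lip, 21 on the ears, 9 to 12 down in the slot
- lever (a joint): Lever angle (rad): 0 flat (shut), 1.57 upright, to 2.0 leaning to the keeper; it stays where it is left. Handle reaches 76 mm from the pivot, 5 mm thick, 26 mm wide on its outer half. The loop swings on a pin 22 mm out along it and 5 mm below its middle line. With the loop hooked, dead centre is at about 0.2: below that the springs snap it flat; above it about 3 to 6 N at its end are needed
- lever_tip (a point): Point on the lever handle's upper face, 68 mm out from its pivot (upper = the face that looks up when the lever is flat, and towards the keeper when it is upright). When flat it is 18.5 mm above latch and stops there hard
- nose_bar (a point): Centre of the loop's nose bar: steel, 6 mm round, 34 mm long in y, joining the ends of two 5 mm rods (17 mm either side in y) that swing on the lever's pin, 91 mm from it. At the start it lies loose on top of the hook. Drawing the loop towards the keeper lifts the lever; past the lip the lever stands at about 1.2 to 1.8. Then draw it back to +x, under the lip, until it stops
- tab (a point): Red plastic thumb tab standing on the nose bar; grip it across y: 12 mm wide (y), 8 mm thick (x), top 33 mm above the bar's centre. This point is 22 mm above the bar's centre and 5 mm to its -x side. Keep the fingertips above the hook and ears (20 mm above latch). Axes: z up the tab, -x away from the lever; it leans as the loop swings
- spring (a joint): Stretch of the loop's sleeve springs (m): 0 when slack; they begin to yield at 12 N and add 0.4 N/mm, 14 mm at most. Properly latched it reads 2 to 10 mm
- onion: onion, a bystander on the bench beside the carrier; origin at its underside
- salt_shaker: salt shaker, a bystander on the bench beside the carrier; origin at its underside
- sauce_cup: steel sauce cup, a bystander on the bench beside the carrier; origin at its underside
- tin: green tin, a bystander on the bench beside the carrier; origin at its underside

How it is judged:
By the outcome, as a careful person would: the job done as asked, in the order asked, and still so for the second after the job is handed in, with the robot touching nothing.
It also fails if it takes over 58 s, if anything falls off the work surface, if the arm or the gripper's body presses on something with over 40 N, if the wrist force passes 120 N, or if a joint passes its speed limit or range.

## Working session

There is one attempt and no reset: what is moved stays moved. The work goes in short steps, Python scripts to look and compute and a tool call to move; the robot and the scene stay as the last step left them, time stands still between calls to the robot, and variables do not carry over. Pictures are saved under pics/ and viewed, at most 10 in all, crops included, and the job is handed in when it is done.

Besides the shell and the picture viewer there is one more tool, called after "Emit:" as a command line: name --argument value ..., lists and objects as JSON in quotes. step_arm: Moves the arm, as the interface text tells. Shift numbers are shares of 500 mm and turn numbers shares of 0.5 rad, none past 1 either way. Its arguments: {"type":"object","properties":{"moves":{"type":"array"},"newtons":{"type":"number"}},"required":["moves"]}

```bash
mkdir -p pics
cat > h.py <<'E'
import numpy as np, cv2
from bench import readout, imaging, manip
def P(n):
    c=imaging.camera_params(n); K=np.array([[c['fx'],0,c['cx']],[0,c['fy'],c['cy']],[0,0,1.]])
    R=cv2.Rodrigues(np.array(c['rvec'],float))[0]; t=np.array(c['tvec'],float).ravel(); return K,R,t
def ray(n,u,v,p=None):
    K,R,t=p or P(n); d=R.T@np.linalg.inv(K)@[u,v,1.]; return -R.T@t, d/np.linalg.norm(d)
def plane(n,u,v,z,p=None):
    o,d=ray(n,u,v,p); return o+d*(z-o[2])/d[2]
def tri(rs):
    A=sum(np.eye(3)-np.outer(d,d) for o,d in rs); b=sum((np.eye(3)-np.outer(d,d))@o for o,d in rs)
    x=np.linalg.solve(A,b); return x,[np.linalg.norm((np.eye(3)-np.outer(d,d))@(x-o)) for o,d in rs]
def proj(n,X,p=None):
    K,R,t=p or P(n); q=K@(R@np.array(X)+t); return q[:2]/q[2]
def snap(n,f):
    im=imaging.snapshot(n); cv2.imwrite('pics/'+f,im[:,:,::-1]); return im
E
python3 - <<'E'
from h import *
s=snap('scene','s0.png');t=snap('top','t0.png')
cv2.imwrite('pics/a.png',cv2.resize(np.vstack([s,t])[:,:,::-1],(560,840))[:, :])
for n in('scene','top'):
    K,R,tt=P(n);print(n,-R.T@tt,R[2],K[0,0])
for n,i in(('scene',s),('top',t)):
    h=cv2.cvtColor(i,cv2.COLOR_RGB2HSV);m=(((h[...,0]<8)|(h[...,0]>172))&(h[...,1]>150)&(h[...,2]>80)).astype('uint8')
    k,l,st,c=cv2.connectedComponentsWithStats(m)
    print(n,[(st[j].tolist(),c[j].round(1).tolist()) for j in range(1,k) if st[j][4]>8])
print(readout.get_obs(),manip.grip_depth)
E
```

```text
scene [ 0.49221975 -0.71568122  1.20267603] [ 0.01769447  0.65558152 -0.75491707] 515.8642949054062
top [0.43896553 0.21203291 1.19669665] [ 0.08211489 -0.00960104 -0.99657662] 509.90505318655767
scene [([376, 0, 120, 288, 9737], [439.4, 131.2]), ([19, 10, 27, 58, 552], [31.6, 39.4]), ([23, 70, 23, 20, 288], [34.6, 80.7]), ([141, 81, 6, 7, 28], [143.7, 84.2]), ([446, 109, 4, 8, 14], [447.4, 112.7]), ([431, 131, 10, 26, 65], [435.7, 145.1]), ([263, 162, 11, 4, 37], [267.9, 163.5]), ([246, 180, 3, 9, 13], [247.0, 184.0]), ([460, 198, 4, 22, 37], [461.6, 209.6]), ([0, 247, 15, 19, 213], [5.8, 256.1]), ([430, 270, 10, 16, 38], [434.9, 278.2]), ([424, 287, 9, 26, 54], [427.8, 297.9])]
top [([182, 49, 24, 22, 299], [193.8, 60.0]), ([119, 223, 18, 20, 277], [127.5, 232.7]), ([213, 259, 8, 5, 25], [216.2, 261.5])]
{'time': 0.1, 'joints': array([ 1.27699809,  0.46830329, -0.01163544,  1.6035548 ,  0.00599756,
        1.07142097, -0.05629094]), 'joint_vel': array([ 0.00015331, -0.00252507, -0.00103287, -0.00309594, -0.00088149,
       -0.00063984,  0.00083733]), 'joint_efforts': array([ 7.25988230e-04, -5.33522630e+01,  2.15208333e-02, -2.51968557e+01,
        1.14800545e-02,  4.25437291e-03,  3.28754061e-05]), 'position': array([ 0.16114085, -0.62917004,  0.23041478]), 'tcp_rot': array([-8.11426750e-04,  9.92149198e-01,  1.25057137e-01, -1.53414911e-04]), 'wrist_force': array([ 0.43121431, -0.79826401, -0.25399828]), 'ft_torque': array([0.02385691, 0.00582519, 0.02397767]), 'finger_force': 0.0, 'opening': 1.0009593587295587} 0.0187
```

View pics/s0.png

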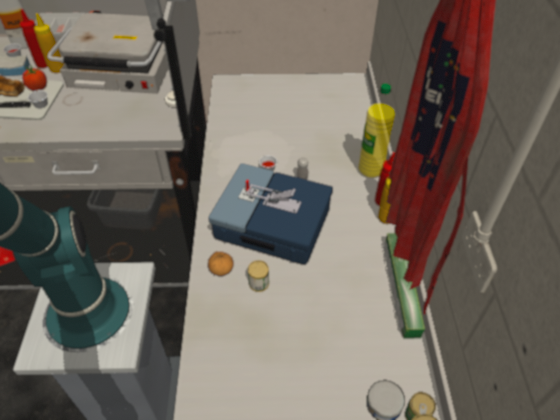

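View pics/t0.png

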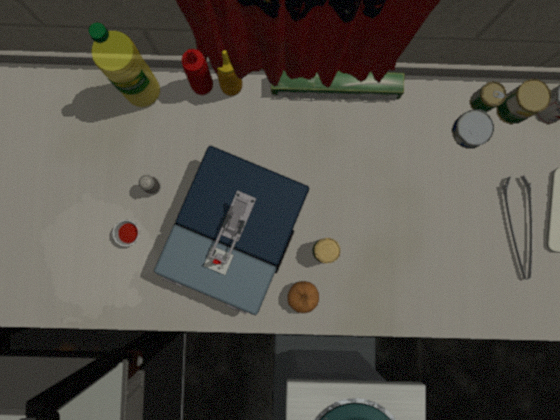

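The scene picture shows the blue carrier with the latch and its red tab at about (247,184). In the top picture the tab is at (216,261) and the lever plate at about (240,205). The onion is at (303,297), the tin at (326,250), the shaker at (149,184) and the cup at (126,234).

Run:
```python
from h import *
print('tab',tri([ray('scene',247,184),ray('top',216.2,261.5)]))
for uv in((212,148),(308,187),(155,270),(258,312),(182,226),(276,266)): print(uv,plane('top',*uv,.11))
t=cv2.imread('pics/t0.png')[180:285,190:270];s=cv2.imread('pics/s0.png')[170:225,225:315]
cv2.imwrite('pics/crop.png',np.hstack([cv2.resize(t,(400,525),interpolation=3),cv2.resize(cv2.copyMakeBorder(s,0,25,0,0,0),(400,355)).repeat(1,0) if 0 else cv2.copyMakeBorder(cv2.resize(s,(400,244),interpolation=3),0,281,0,0,0)]))
```

```text
tab (array([0.42109535, 0.31636587, 0.15447493]), [np.float64(0.00018516835912242045), np.float64(0.00018516835912230116)])
(212, 148) [0.66393631 0.33857729 0.11      ]
(308, 187) [0.58498209 0.12955938 0.11      ]
(155, 270) [0.39926169 0.44930041 0.11      ]
(258, 312) [0.31712943 0.22925087 0.11      ]
(182, 226) [0.49381509 0.39621781 0.11      ]
(276, 266) [0.41436201 0.19390175 0.11      ]
```

View pics/crop.png

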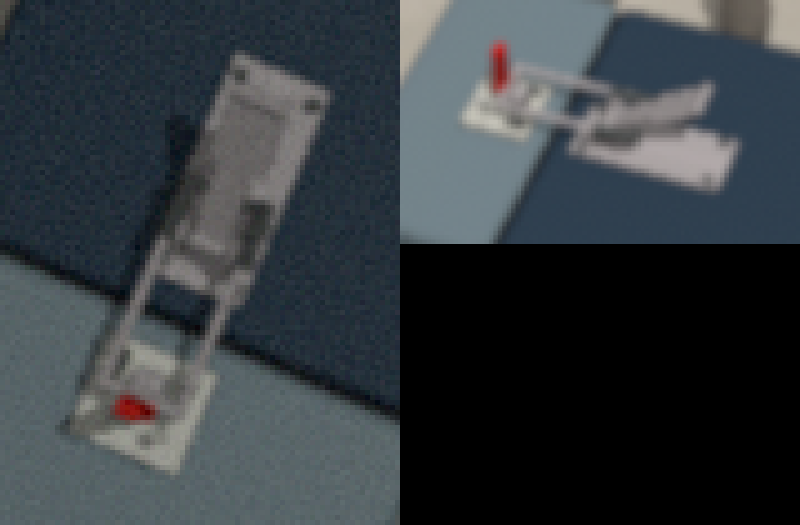

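The crop shows the tab standing on the keeper at the near end, the loop rods running to the lever, and the lever tilted at roughly 0.3–0.4 rad. The measured tab height of 0.154 puts the bar at about 0.133, which fits it resting on the hook. The latch's +x axis points at about -21° in the world. I'll move over for a wrist view.

Emit:
step_arm --moves '[{"travel":[0.56,0.6,0.2],"rotation":[0,0,1],"jaw":0},{"travel":[0.56,0.6,0.2],"rotation":[0,0,1],"jaw":0},{"travel":[0.56,0.6,0.2],"rotation":[0,0,1],"jaw":0},{"travel":[0.56,0.6,0.2],"rotation":[0,0,1],"jaw":0},{"travel":[0.56,0.6,0.2],"rotation":[0,0,1],"jaw":0},{"travel":[0.56,0.6,0.2],"rotation":[0,0,1],"jaw":0},{"travel":[0.56,0.6,0.2],"rotation":[0,0,1],"jaw":0},{"travel":[0.56,0.6,0.2],"rotation":[0,0,1],"jaw":0},{"travel":[0.56,0.6,0.2],"rotation":[0,0,1],"jaw":0},{"travel":[0.56,0.6,0.2],"rotation":[0,0,1],"jaw":0}]'

```text
time: 0.93
position: [0.4382, -0.332, 0.3303]
tcp_rot: [-0.0, 0.93, 0.367, -0.0]
wrist_force: [0.8, -0.5, -0.6]
opening: 0.997
finger_force: 0.0
```

Emit:
step_arm --moves '[{"travel":[0,0.32,0],"rotation":[0,0,1],"jaw":0},{"travel":[0,0.32,0],"rotation":[0,0,1],"jaw":0},{"travel":[0,0.32,0],"rotation":[0,0,1],"jaw":0},{"travel":[0,0.32,0],"rotation":[0,0,1],"jaw":0}]'

```text
time: 1.27
position: [0.4371, -0.1705, 0.3296]
tcp_rot: [-0.0, 0.808, 0.589, -0.0]
wrist_force: [0.5, -0.7, 0.6]
opening: 0.998
finger_force: 0.0
```

Emit:
step_arm --moves '[{"travel":[0,0.32,0],"rotation":[0,0,1],"jaw":0},{"travel":[0,0.32,0],"rotation":[0,0,1],"jaw":0},{"travel":[0,0.32,0],"rotation":[0,0,1],"jaw":0},{"travel":[0,0.32,0],"rotation":[0,0,1],"jaw":0}]'

```text
time: 1.6
position: [0.4367, -0.0108, 0.3299]
tcp_rot: [0.0, 0.638, 0.77, -0.0]
wrist_force: [1.1, 0.3, 0.7]
opening: 0.999
finger_force: 0.0
```

Emit:
step_arm --moves '[{"travel":[0,0.32,0],"rotation":[0,0,1],"jaw":0},{"travel":[0,0.32,0],"rotation":[0,0,1],"jaw":0},{"travel":[0,0.32,0],"rotation":[0,0,1],"jaw":0},{"travel":[0,0.32,0],"rotation":[0,0,1],"jaw":0}]'

```text
time: 1.93
position: [0.4366, 0.1491, 0.3301]
tcp_rot: [0.0, 0.427, 0.904, 0.0]
wrist_force: [0.8, -0.3, -0.2]
opening: 1.0
finger_force: 0.0
```

Emit:
step_arm --moves '[{"travel":[0,0.3,0],"rotation":[0,0,1],"jaw":0},{"travel":[0,0.3,0],"rotation":[0,0,1],"jaw":0},{"travel":[0,0.3,0],"rotation":[0,0,1],"jaw":0},{"travel":[0,0.3,0],"rotation":[0,0,1],"jaw":0},{"travel":[0,0.3,0],"rotation":[0,0,1],"jaw":0},{"travel":[0,0.3,0],"rotation":[0,0,1],"jaw":0}]'

```text
time: 2.43
position: [0.4366, 0.2976, 0.3293]
tcp_rot: [-0.001, 0.193, 0.981, 0.0]
wrist_force: [0.5, -1.1, 0.3]
opening: 1.0
finger_force: 0.0
```

Run:
```python
from h import *
o=readout.get_obs();print(o['time'],o['position'],o['tcp_rot'],o['joints'],o['wrist_force'])
snap('wrist','w0.png');K,R,t=P('wrist');print(-R.T@t,R[2])
```

```text
2.4333 [0.43658156 0.29761926 0.32927944] [-9.81148444e-04  1.92779133e-01  9.81241684e-01  3.39764279e-05] [ 0.12306651  0.31622147 -0.95475516  1.73525573  0.27063917  1.23229909
  0.28316319] [ 0.45233722 -1.0616933   0.29889759]
[0.36489171 0.32668225 0.4712906 ] [ 0.28130199 -0.1178417  -0.9523563 ]
```

View pics/w0.png

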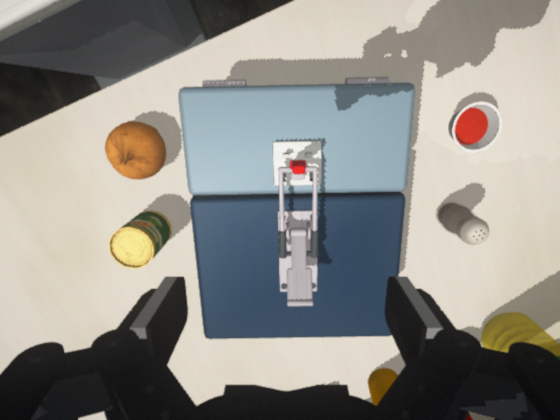

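The wrist view shows the carrier square to the gripper. The tab is at (298,167), the keeper plate spans rows 140–185, the lever end is at about (299,304), and the lid seam runs along row 193. Next I'll work out the yaw and the tab position.

Run:
```python
from h import *
im=cv2.cvtColor(cv2.imread('pics/w0.png'),cv2.COLOR_BGR2RGB);p=P('wrist')
h=cv2.cvtColor(im,cv2.COLOR_RGB2HSV);m=(((h[...,0]<8)|(h[...,0]>172))&(h[...,1]>150)&(h[...,2]>80));m[:,:250]=0;m[:,350:]=0;m[:130]=0;m[200:]=0
v,u=np.nonzero(m);print('red',u.min(),u.max(),v.min(),v.max(),u.mean(),v.mean(),len(u))
for v0,v1 in((158,163),(163,168),(168,176)):
  q=(v>=v0)&(v<v1); print(v0,u[q].min() if q.any() else 0,u[q].max() if q.any() else 0)
print(tri([ray('wrist',u.mean(),v.mean(),p),ray('top',216.2,261.5),ray('scene',247,184)]))
# seam & edge lines
g=cv2.cvtColor(im,cv2.COLOR_RGB2GRAY).astype(float)
def edge(cols,r0,r1):
    d=np.abs(np.diff(cv2.GaussianBlur(g,(3,3),0)[r0:r1],axis=0)); pts=[(c,r0+d[:,c].argmax()+.5) for c in cols]
    vx,vy,x0,y0=cv2.fitLine(np.array(pts,np.float32),cv2.DIST_HUBER,0,.01,.01).ravel()
    f=lambda c:y0+vy/vx*(c-x0); a,b=[plane('wrist',c,f(c),.11,p) for c in(cols[0],cols[-1])]
    d=(b-a); print(f(cols[0]),f(cols[-1]),a,b,'y-ang',np.degrees(np.arctan2(d[1],d[0])))
edge(list(range(205,265))+list(range(330,395)),186,200)
edge(list(range(255,330)),78,95)
edge(list(range(215,280))+list(range(320,385)),328,346)
# columns profile of side edges of the body
def ve(rows,c0,c1):
    d=np.abs(np.diff(cv2.GaussianBlur(g,(3,3),0)[:,c0:c1],axis=1)); pts=[(c0+d[r].argmax()+.5,r) for r in rows]
    vx,vy,x0,y0=cv2.fitLine(np.array(pts,np.float32),cv2.DIST_HUBER,0,.01,.01).ravel()
    f=lambda r:x0+vx/vy*(r-y0); a,b=[plane('wrist',f(r),r,.11,p) for r in(rows[0],rows[-1])];d=b-a;print(a,b,'x-ang',np.degrees(np.arctan2(d[1],d[0])))
ve(list(range(205,270)),185,215); ve(list(range(95,185)),175,200)
cv2.imwrite('pics/w0c.png',cv2.resize(cv2.imread('pics/w0.png')[130:315,260:340],(320,740)[:2],interpolation=3)[:600*740//740])
```

```text
red 290 305 161 173 297.64285714285717 166.78571428571428 168
158 290 304
163 290 305
168 291 304
(array([0.42103675, 0.31550552, 0.15547228]), [np.float64(0.000723377578774724), np.float64(0.0008105216219075611), np.float64(0.00011213049196044867)])
194.58133 191.16962 [0.41874364 0.20888347 0.11      ] [0.49322567 0.39949283 0.11      ] y-ang 68.65655641753752
84.68813 83.2826 [0.33724619 0.30454773 0.11      ] [0.36386196 0.37239878 0.11      ] y-ang 68.5815318811605
338.3016 335.4212 [0.58978994 0.13739925 0.11      ] [0.66600127 0.33386469 0.11      ] y-ang 68.79812165348682
[0.42291979 0.18810047 0.11      ] [0.49533549 0.15995478 0.11      ] x-ang -21.23952481127019
[0.31646392 0.22902182 0.11      ] [0.40066115 0.19582734 0.11      ] x-ang -21.51667678970321
```

Emit:
step_arm --moves '[{"travel":[-0.031,0.036,-0.05],"rotation":[0,0,0.032],"jaw":0.5},{"travel":[-0.031,0.036,-0.13],"rotation":[0,0,0.032],"jaw":0.5},{"travel":[-0.031,0.036,-0.2],"rotation":[0,0,0.032],"jaw":0.5},{"travel":[-0.031,0.036,-0.27],"rotation":[0,0,0.032],"jaw":0.5},{"travel":[-0.031,0.036,-0.32],"rotation":[0,0,0.032],"jaw":0.5},{"travel":[-0.031,0.036,-0.345],"rotation":[0,0,0.032],"jaw":0.5},{"travel":[-0.031,0.036,-0.36],"rotation":[0,0,0.032],"jaw":0.5},{"travel":[-0.031,0.036,-0.36],"rotation":[0,0,0.032],"jaw":0.5}]'

```text
time: 3.15
position: [0.4222, 0.3131, 0.1493]
tcp_rot: [-0.0, 0.187, 0.982, -0.001]
wrist_force: [-0.2, -0.4, -0.4]
opening: 0.502
finger_force: 0.0
```

Run:
```python
from h import *
o=readout.get_obs();print(o['time'],o['position'],o['tcp_rot'],o['wrist_force'],o['opening'])
w=snap('wrist','w1.png');snap('scene','s1.png')
for n,f in(('wrist','w1'),('scene','s1')):
    i=cv2.cvtColor(cv2.imread(f'pics/{f}.png'),cv2.COLOR_BGR2HSV)
    m=(((i[...,0]<8)|(i[...,0]>172))&(i[...,1]>150)&(i[...,2]>80)).astype('uint8');k,l,st,c=cv2.connectedComponentsWithStats(m)
    print(n,[(st[j].tolist(),c[j].round(1).tolist()) for j in range(1,k) if st[j][4]>8])
print('tcp px',proj('wrist',o['position']))
```

```text
3.15 [0.4221985  0.31311483 0.14933566] [-3.23002616e-04  1.87227306e-01  9.82316333e-01 -6.73982214e-04] [-0.19772069 -0.37211083 -0.38735792] 0.5022487145941453
wrist [([551, 157, 9, 38, 254], [555.8, 177.6]), ([276, 254, 31, 48, 1286], [291.5, 277.3])]
scene [([376, 0, 120, 288, 11561], [438.1, 137.3]), ([19, 10, 27, 57, 548], [31.5, 39.3]), ([443, 12, 6, 9, 36], [445.1, 16.0]), ([23, 70, 23, 20, 271], [34.5, 80.9]), ([446, 106, 6, 12, 27], [448.0, 111.6]), ([430, 129, 12, 29, 97], [436.1, 144.3]), ([263, 162, 11, 4, 37], [267.9, 163.5]), ([447, 177, 19, 70, 197], [458.3, 214.7]), ([0, 191, 12, 75, 713], [4.4, 228.3]), ([424, 256, 21, 57, 167], [433.2, 282.0])]
tcp px [281.45557847 278.75396649]
```

View pics/w1.png

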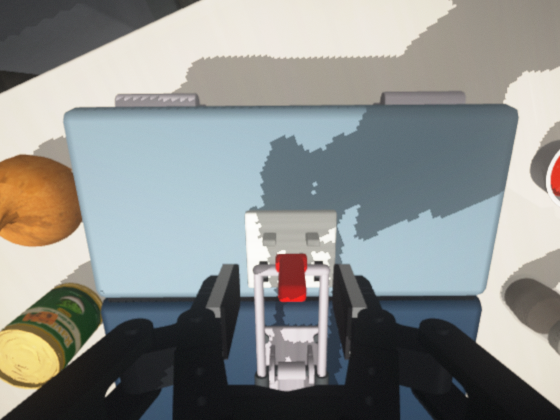

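The wrist view shows the tab at (291,277) between the open pads (inner edges at about 238 and 334, so the middle is at about 286). That means a shift of about 2 mm to +y, then gripping. The ears show at rows 233–245, and the lever is low at the bottom.

Emit:
step_arm --moves '[{"travel":[-0.002,0.005,0],"rotation":[0,0,0],"jaw":0.5},{"travel":[-0.002,0.005,0],"rotation":[0,0,0],"jaw":0.75},{"travel":[-0.002,0.005,0],"rotation":[0,0,0],"jaw":0.8},{"travel":[-0.002,0.005,0],"rotation":[0,0,0],"jaw":1},{"travel":[-0.002,0.005,0],"rotation":[0,0,0],"jaw":1},{"travel":[-0.002,0.005,0],"rotation":[0,0,0],"jaw":1},{"travel":[-0.002,0.005,0],"rotation":[0,0,0],"jaw":1},{"travel":[-0.002,0.005,0],"rotation":[0,0,0],"jaw":1}]' --newtons 25

```text
time: 3.92
position: [0.4213, 0.3171, 0.1506]
tcp_rot: [0.0, 0.186, 0.982, 0.0]
wrist_force: [-1.9, -0.8, 5.9]
opening: 0.13
finger_force: 27.2
```

Run:
```python
from h import *
cv2.imwrite('pics/w1c.png',cv2.resize(cv2.imread('pics/w1.png')[205:305,240:345],(735,560)[:2],interpolation=3) if 0 else cv2.resize(cv2.imread('pics/w1.png')[205:305,240:345],None,fx=5.5,fy=5.5,interpolation=cv2.INTER_CUBIC))
```

```text
(no output)
```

View pics/w1c.png

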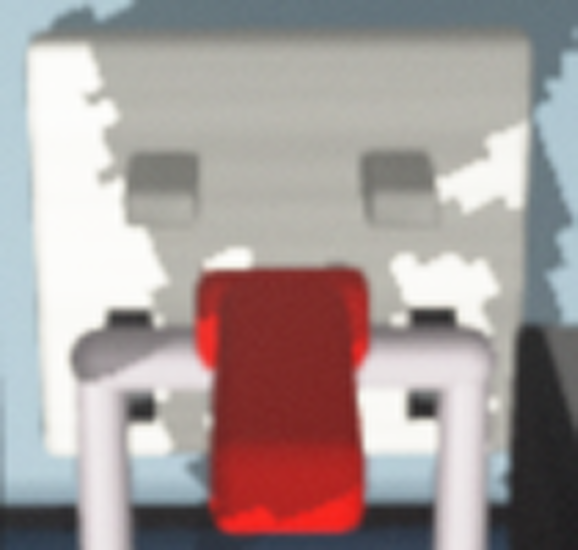

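The crop shows the bar at about row 355 of the zoom and the ear tops at zoom rows 190–227 (image row 239.5–246), columns 269.5 and 313. I'll compute the bar-to-slot offset from these.

Run:
```python
from h import *
K,R,t=P('wrist');o=readout.get_obs();d=o['position']-np.array([.4221985,.31311483,.14933566])
C=-R.T@t-d;p=(K,R,-R@C)
ex=np.array([.9316,-.3636,0]);ey=np.array([.3636,.9316,0])
for n,u,v,z in(('earLfront',269.5,239.5,.128),('earLback',269.5,246.3,.128),('earRf',313,239.5,.128),('earRb',313,246.3,.128),('barL',258,269.9,.133),('barR',327,269.9,.133),('keeperfrontL',246,212,.112),('keeperback',250,287,.112),('keeperbackR',336,287,.112)):
    X=plane('wrist',u,v,z,p);print(n,X.round(4),(X@ex*1000).round(1),(X@ey*1000).round(1))
print('tcp',o['position']@ex*1000,o['position']@ey*1000,o['wrist_force'])
```

```text
earLfront [0.4082 0.3102 0.128 ] 267.5 437.4
earLback [0.4116 0.3087 0.128 ] 271.2 437.3
earRf [0.4163 0.3309 0.128 ] 267.5 459.6
earRb [0.4199 0.3296 0.128 ] 271.3 459.7
barL [0.4197 0.2993 0.133 ] 282.1 431.4
barR [0.4326 0.3321 0.133 ] 282.2 466.7
keeperfrontL [0.3942 0.3012 0.112 ] 257.8 424.0
keeperback [0.4376 0.2849 0.112 ] 304.1 424.5
keeperbackR [0.4561 0.332  0.112 ] 304.2 475.1
tcp 277.1490121853603 448.590935229337 [-1.87825242 -0.79554311  5.92801257]
```

Emit:
step_arm --moves '[{"travel":[0,0,0.003],"rotation":[0,0,0],"jaw":1},{"travel":[0,0,0.006],"rotation":[0,0,0],"jaw":1},{"travel":[-0.005,0.002,0.006],"rotation":[-0.025,-0.065,0],"jaw":1},{"travel":[-0.0095,0.0037,0.006],"rotation":[-0.05,-0.13,0],"jaw":1},{"travel":[-0.0142,0.0055,0.005],"rotation":[-0.076,-0.196,0],"jaw":1},{"travel":[-0.0142,0.0055,0.005],"rotation":[-0.076,-0.196,0],"jaw":1},{"travel":[-0.0142,0.0055,0.005],"rotation":[-0.076,-0.196,0],"jaw":1}]'

```text
time: 4.5
position: [0.413, 0.3196, 0.1523]
tcp_rot: [0.051, 0.186, 0.981, -0.01]
wrist_force: [-1.4, 0.1, 0.3]
opening: 0.129
finger_force: 26.6
```

Run:
```python
from h import *
o=readout.get_obs();print(o['time'],o['position'],o['tcp_rot'],o['wrist_force'],o['opening'])
ex=np.array([.9316,-.3636,0]);ey=np.array([.3636,.9316,0]);print(o['position']@ex*1e3,o['position']@ey*1e3)
i=snap('wrist','w2.png')
cv2.imwrite('pics/w2c.png',cv2.resize(i[200:400,200:380,::-1],None,fx=2.8,fy=2.8,interpolation=cv2.INTER_CUBIC))
```

```text
4.5 [0.41298282 0.3196346  0.15232312] [ 0.05093673  0.18557785  0.98125959 -0.00979433] [-1.42286921  0.12039917  0.28083054] 0.12882060006932558
268.5156591937154 447.93214411732544
```

View pics/w2c.png

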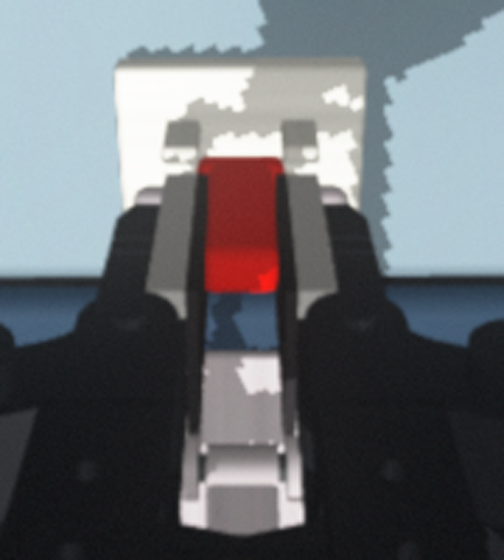

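The view shows the bar ends at about (253,269) and (319,270), lifted and just +x of the ears, with the tab held squarely. I'll go down in small steps and watch the force.

Emit:
step_arm --moves '[{"travel":[0.0005,0,-0.004],"rotation":[-0.015,-0.035,0],"jaw":1},{"travel":[0.0005,0,-0.008],"rotation":[-0.03,-0.07,0],"jaw":1},{"travel":[0,0,-0.012],"rotation":[-0.045,-0.11,0],"jaw":1},{"travel":[-0.0005,0,-0.016],"rotation":[-0.057,-0.146,0],"jaw":1},{"travel":[-0.0005,0,-0.016],"rotation":[-0.057,-0.146,0],"jaw":1}]'

```text
time: 4.97
position: [0.4135, 0.3193, 0.144]
tcp_rot: [0.09, 0.185, 0.978, -0.017]
wrist_force: [0.1, -0.3, -0.1]
opening: 0.132
finger_force: 26.5
```

Emit:
step_arm --moves '[{"travel":[-0.0008,0.0003,-0.004],"rotation":[-0.02,-0.05,0],"jaw":1},{"travel":[-0.0016,0.0006,-0.008],"rotation":[-0.038,-0.098,0],"jaw":1},{"travel":[-0.0024,0.0009,-0.012],"rotation":[-0.057,-0.146,0],"jaw":1},{"travel":[-0.0032,0.0012,-0.015],"rotation":[-0.076,-0.195,0],"jaw":1},{"travel":[-0.0032,0.0012,-0.015],"rotation":[-0.076,-0.195,0],"jaw":1}]'

```text
time: 5.38
position: [0.4116, 0.32, 0.1365]
tcp_rot: [0.141, 0.184, 0.972, -0.027]
wrist_force: [-0.1, -0.4, -0.8]
opening: 0.126
finger_force: 26.5
```

Emit:
step_arm --moves '[{"travel":[0,0,-0.002],"rotation":[0,0,0],"jaw":1},{"travel":[0,0,-0.004],"rotation":[0,0,0],"jaw":1},{"travel":[0,0,-0.004],"rotation":[0,0,0],"jaw":1}]'

```text
time: 5.63
position: [0.4121, 0.32, 0.1348]
tcp_rot: [0.141, 0.185, 0.972, -0.026]
wrist_force: [-1.2, -1.3, 0.2]
opening: 0.127
finger_force: 26.6
```

Emit:
step_arm --moves '[{"travel":[0.0019,-0.0007,0],"rotation":[0,0,0],"jaw":1},{"travel":[0.0037,-0.0015,0],"rotation":[0,0,0],"jaw":1},{"travel":[0.0056,-0.0022,0],"rotation":[0,0,0],"jaw":1},{"travel":[0.0056,-0.0022,0],"rotation":[0,0,0],"jaw":1}]'

```text
time: 5.97
position: [0.4147, 0.3191, 0.135]
tcp_rot: [0.141, 0.184, 0.972, -0.026]
wrist_force: [-2.7, 0.1, 1.0]
opening: 0.126
finger_force: 26.7
```

Emit:
step_arm --moves '[{"travel":[0.0015,-0.0006,0],"rotation":[0,0,0],"jaw":1},{"travel":[0.003,-0.0012,0],"rotation":[0,0,0],"jaw":1},{"travel":[0.003,-0.0012,0],"rotation":[0,0,0],"jaw":1}]'

```text
time: 6.22
position: [0.4158, 0.3188, 0.1351]
tcp_rot: [0.141, 0.184, 0.972, -0.026]
wrist_force: [-5.3, -0.4, 2.7]
opening: 0.131
finger_force: 27.0
```

Run:
```python
from h import *
o=readout.get_obs();print(o['time'],o['position'],o['wrist_force'])
ex=np.array([.9316,-.3636,0]);print(o['position']@ex*1e3)
i=snap('wrist','w3.png');s=snap('scene','s3.png')
a=cv2.resize(i[200:400,200:380],None,fx=2.6,fy=2.6,interpolation=2);b=cv2.resize(s[130:230,230:310],(330,412),interpolation=2);b=cv2.copyMakeBorder(b,0,a.shape[0]-412,0,0,0)
cv2.imwrite('pics/w3c.png',np.hstack([a,b])[:,:,::-1])
```

```text
6.2167 [0.41584832 0.31880344 0.13507248] [-5.3467545  -0.37521341  2.73555738]
271.4873673038156
```

View pics/w3c.png

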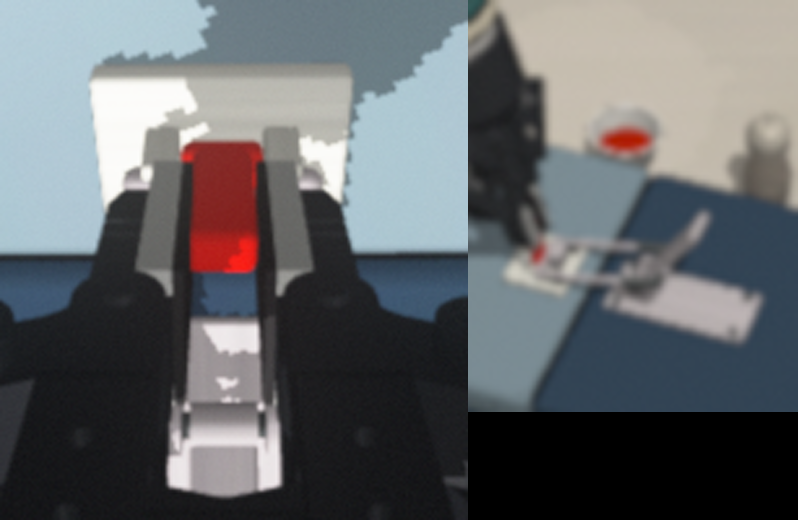

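The view shows the bar ends pulled back under the hook, with the tab leaning towards -x and the lever up at roughly 0.8 rad. I'll feel for the lip with a gentle lift.

Emit:
step_arm --moves '[{"travel":[0,0,0.003],"rotation":[0,0,0],"jaw":1},{"travel":[0,0,0.006],"rotation":[0,0,0],"jaw":1},{"travel":[0,0,0.009],"rotation":[0,0,0],"jaw":1},{"travel":[0,0,0.009],"rotation":[0,0,0],"jaw":1}]'

```text
time: 6.65
position: [0.4166, 0.3183, 0.1396]
tcp_rot: [0.141, 0.185, 0.972, -0.026]
wrist_force: [-1.8, 0.5, -1.7]
opening: 0.131
finger_force: 26.4
```

Emit:
step_arm --moves '[{"travel":[0,0,0.003],"rotation":[0,0,0],"jaw":1},{"travel":[0,0,0.004],"rotation":[0,0,0],"jaw":1},{"travel":[0,0,0.004],"rotation":[0,0,0],"jaw":1}]'

```text
time: 6.9
position: [0.4165, 0.3181, 0.1414]
tcp_rot: [0.141, 0.185, 0.972, -0.026]
wrist_force: [-1.0, -0.8, -2.9]
opening: 0.127
finger_force: 26.2
```

Run:
```python
from h import *
o=readout.get_obs()
ex=np.array([.9316,-.3636,0]);ey=np.array([.3636,.9316,0]);print(o['position']@ex*1e3,o['position'][2])
i=snap('wrist','w4.png');p=P('wrist');w3=cv2.imread('pics/w3.png')
a=cv2.resize(w3[240:300,235:335],None,fx=7,fy=4.9,interpolation=2);b=cv2.resize(i[240:300,235:335,::-1],None,fx=7,fy=4.9,interpolation=2)
cv2.imwrite('pics/w4c.png',np.vstack([a,b]))
for z in(.119,.122,.126,.13): print(z,[(plane('wrist',u,v,z,p)@ex*1e3).round(1) for u,v in((252,260),(252,265),(252,270),(252,275))])
```

```text
272.3640265809509 0.14138496316075505
0.119 [np.float64(279.4), np.float64(282.9), np.float64(286.6), np.float64(290.3)]
0.122 [np.float64(276.7), np.float64(280.2), np.float64(283.7), np.float64(287.4)]
0.126 [np.float64(273.1), np.float64(276.4), np.float64(279.9), np.float64(283.4)]
0.13 [np.float64(269.4), np.float64(272.7), np.float64(276.1), np.float64(279.5)]
```

View pics/w4c.png

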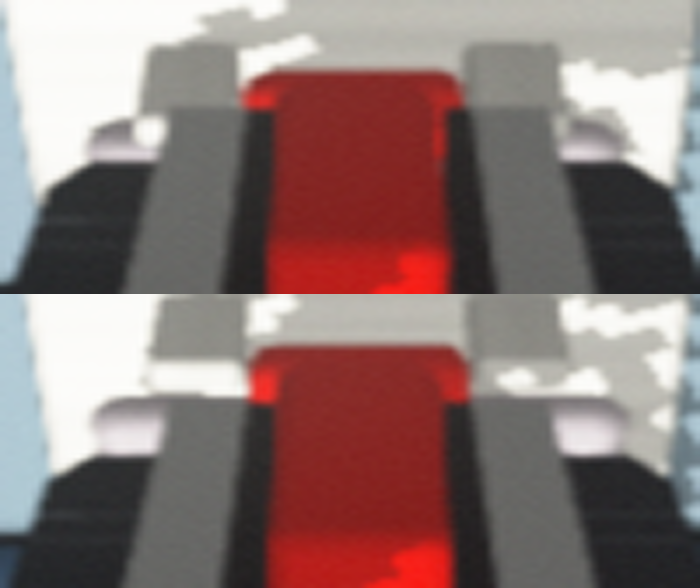

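In the crops, the bar's near edge is at row 264 before the lift and row 262 after, with the ear tops at rows 252–261. The bar dropped relative to the tool, so it is held at about z 0.122, under the lip. I'll push it back down, pull to the stop again and release.

Emit:
step_arm --moves '[{"travel":[-0.002,0.001,-0.005],"rotation":[0,0,0],"jaw":1},{"travel":[-0.004,0.0016,-0.01],"rotation":[0,0,0],"jaw":1},{"travel":[-0.004,0.0016,-0.0145],"rotation":[0,0,0],"jaw":1},{"travel":[-0.004,0.0016,-0.0145],"rotation":[0,0,0],"jaw":1}]'

```text
time: 7.28
position: [0.4155, 0.3189, 0.1351]
tcp_rot: [0.143, 0.185, 0.972, -0.027]
wrist_force: [0.4, -3.0, 4.9]
opening: 0.138
finger_force: 27.0
```

Emit:
step_arm --moves '[{"travel":[0.002,-0.0008,0],"rotation":[0,0,0],"jaw":1},{"travel":[0.004,-0.0016,0],"rotation":[0,0,0],"jaw":1},{"travel":[0.005,-0.002,0],"rotation":[0,0,0],"jaw":1},{"travel":[0.005,-0.002,0],"rotation":[0,0,0],"jaw":1}]'

```text
time: 7.62
position: [0.4166, 0.319, 0.1351]
tcp_rot: [0.142, 0.184, 0.972, -0.026]
wrist_force: [-3.2, -0.9, 7.7]
opening: 0.127
finger_force: 27.5
```

Emit:
step_arm --moves '[{"travel":[0,0,0],"rotation":[0,0,0],"jaw":0.6},{"travel":[0,0,0],"rotation":[0,0,0],"jaw":0.6},{"travel":[0,0,0],"rotation":[0,0,0],"jaw":0.6},{"travel":[-0.01,0.004,0.04],"rotation":[0,0,0],"jaw":0.6},{"travel":[-0.025,0.01,0.09],"rotation":[0,0,0],"jaw":0.6},{"travel":[-0.041,0.016,0.154],"rotation":[0,0,0],"jaw":0.6},{"travel":[-0.041,0.016,0.24],"rotation":[0.13,0.33,0],"jaw":0.6},{"travel":[-0.041,0.016,0.3],"rotation":[0.22,0.58,0],"jaw":0.6},{"travel":[-0.041,0.016,0.3],"rotation":[0.22,0.58,0],"jaw":0.6}]'

```text
time: 8.37
position: [0.3993, 0.3299, 0.2923]
tcp_rot: [-0.009, 0.186, 0.983, 0.007]
wrist_force: [1.9, 0.9, 0.8]
opening: 0.397
finger_force: 0.0
```

Run:
```python
from h import *
o=readout.get_obs();print(o['time'],o['position'],o['tcp_rot'],o['wrist_force'],o['opening'])
w=snap('wrist','w5.png');s=snap('scene','s5.png');np.savez('w5p.npz',*P('wrist'))
a=cv2.resize(w[200:400,200:380],None,fx=2.4,fy=2.4,interpolation=2);a=cv2.resize(w[190:420,190:390],(470,540),interpolation=2);b=cv2.resize(s[130:230,230:310],(330,412),interpolation=2);b=cv2.copyMakeBorder(b,0,128,0,0,0)
cv2.imwrite('pics/w5c.png',np.hstack([a,b])[:,:,::-1])
```

```text
8.3667 [0.39934701 0.3299434  0.29225245] [-0.00867075  0.18552175  0.98257839  0.00679801] [1.86832929 0.90269511 0.80010523] 0.39700730392695954
```

View pics/w5c.png

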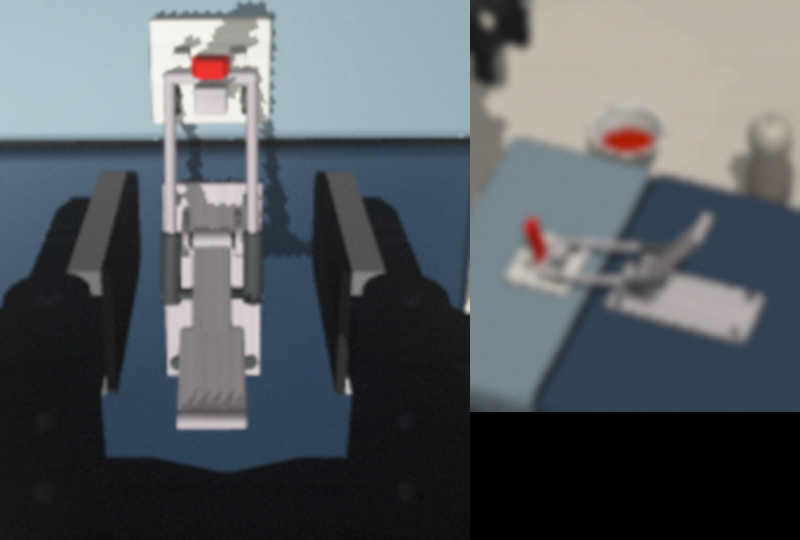

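The final view shows the bar behind the hook, with the hook block visible to +x of the red tab at about wrist (280,219). The lever is half up, its end at about wrist (280,367) and scene (288,181). The base plate spans wrist rows 268–350.

Run:
```python
from h import *
p=tuple(np.load('w5p.npz').values())
ex=np.array([.9316,-.3636,0]);ey=np.array([.3636,.9316,0])
L=lambda X:(np.array([X@ex,X@ey,X[2]])*1e3).round(1)
f=190;k=2.348
W=lambda a,b,z:print((a,b),L(plane('wrist',190+a/2.35,190+b/k,z,p)))
for a,b in((163,183),(262,183),(165,375),(261,375)): W(a,b,.112)
for a,b in((210,80),(150,17),(155,120)): W(a,b,.13 if a==210 else .112)
for b in(415,428):
    X,e=tri([ray('wrist',190+212/2.35,190+b/k,p),ray('scene',287.5,181.5)]);print('tip',X,L(X),e)
```

```text
(163, 183) [331.6 421.1 112. ]
(262, 183) [332.  463.6 112. ]
(165, 375) [429.4 418.9 112. ]
(261, 375) [429.8 463.4 112. ]
(210, 80) [279.1 442.5 130. ]
(150, 17) [258.  418.2 112. ]
(155, 120) [302.6 418.7 112. ]
tip [0.52715312 0.27632086 0.19399082] [390.6 449.1 194. ] [np.float64(0.00950394968455949), np.float64(0.009503949684559542)]
tip [0.52829487 0.27479592 0.19681313] [392.2 448.1 196.8] [np.float64(0.007977111216864233), np.float64(0.007977111216864343)]
```

Emit:
step_arm --moves '[{"travel":[0.05,-0.02,0],"rotation":[-0.011,-0.043,0],"jaw":1},{"travel":[0.12,-0.05,-0.03],"rotation":[-0.011,-0.043,0],"jaw":1},{"travel":[0.189,-0.081,-0.08],"rotation":[-0.011,-0.043,0],"jaw":1},{"travel":[0.189,-0.081,-0.14],"rotation":[-0.011,-0.043,0],"jaw":1},{"travel":[0.189,-0.081,-0.18],"rotation":[-0.011,-0.043,0],"jaw":1},{"travel":[0.189,-0.081,-0.2],"rotation":[-0.011,-0.043,0],"jaw":1},{"travel":[0.189,-0.081,-0.2],"rotation":[-0.011,-0.043,0],"jaw":1}]'

```text
time: 9.05
position: [0.4882, 0.2854, 0.1812]
tcp_rot: [-0.002, 0.185, 0.983, -0.002]
wrist_force: [-0.2, -0.4, -0.1]
opening: 0.001
finger_force: 0.0
```

```bash
cat > st.py <<'E'
from h import *
o=readout.get_obs();ex=np.array([.9316,-.3636,0]);ey=np.array([.3636,.9316,0])
p=o['position'];f=o['wrist_force'];print(o['time'],'L',p@ex*1e3,p@ey*1e3,p[2]*1e3,o['tcp_rot'],'F',f@ex,f@ey,f[2])
E
python3 st.py
```

```text
9.05 L 351.0331026674462 443.40329661835466 181.17764109174598 [-0.00209806  0.18494978  0.98274411 -0.00178551] F -0.03858702273271037 -0.39576104628426767 -0.08550037540502842
```

Emit:
step_arm --moves '[{"travel":[0.012,0.007,0],"rotation":[0,0,0],"jaw":1},{"travel":[0.021,0.003,0],"rotation":[0,0,0],"jaw":1},{"travel":[0.03,0,0],"rotation":[0,0,0],"jaw":1},{"travel":[0.03,0,0],"rotation":[0,0,0],"jaw":1}]'

```text
time: 9.38
position: [0.5077, 0.2856, 0.1855]
tcp_rot: [0.001, 0.187, 0.982, 0.001]
wrist_force: [-0.2, -0.3, 0.1]
opening: 0.001
finger_force: 0.0
```

Emit:
step_arm --moves '[{"travel":[0.005,-0.002,0],"rotation":[0,0,0],"jaw":1},{"travel":[0.009,-0.0037,-0.003],"rotation":[0,0,0],"jaw":1},{"travel":[0.013,-0.005,-0.006],"rotation":[0,0,0],"jaw":1},{"travel":[0.013,-0.005,-0.006],"rotation":[0,0,0],"jaw":1}]'

```text
time: 9.72
position: [0.5127, 0.2826, 0.1809]
tcp_rot: [0.0, 0.187, 0.982, -0.0]
wrist_force: [0.1, -0.4, 0.2]
opening: -0.003
finger_force: 0.0
```

```bash
python3 st.py
```

```text
9.7167 L 374.89923276041907 449.73520984921413 180.90335208651504 [ 1.53905844e-05  1.86544051e-01  9.82446582e-01 -1.70944217e-04] F 0.23136594697405344 -0.38558803052961416 0.15080412150099448
```

Emit:
step_arm --moves '[{"travel":[0.005,-0.002,-0.004],"rotation":[0,0,0],"jaw":1},{"travel":[0.01,-0.004,-0.008],"rotation":[0,0,0],"jaw":1},{"travel":[0.01,-0.004,-0.008],"rotation":[0,0,0],"jaw":1}]'

```text
time: 9.97
position: [0.5177, 0.281, 0.1767]
tcp_rot: [-0.0, 0.186, 0.982, 0.0]
wrist_force: [-0.3, -0.4, -0.1]
opening: -0.002
finger_force: 0.1
```

Emit:
step_arm --moves '[{"travel":[0.005,-0.002,-0.005],"rotation":[0,0,0],"jaw":1},{"travel":[0.01,-0.004,-0.01],"rotation":[0,0,0],"jaw":1},{"travel":[0.01,-0.004,-0.01],"rotation":[0,0,0],"jaw":1}]'

```text
time: 10.22
position: [0.5228, 0.279, 0.1718]
tcp_rot: [-0.0, 0.186, 0.982, 0.0]
wrist_force: [-1.0, 0.3, 0.7]
opening: -0.005
finger_force: 0.4
```

```bash
python3 st.py
```

```text
10.2167 L 385.6226270100845 449.9909483921591 171.76852600761796 [-4.33466151e-06  1.86415961e-01  9.82470906e-01  9.52184476e-05] F -1.0621547317106357 -0.06084890559269422 0.6945828563439662
```

Emit:
step_arm --moves '[{"travel":[0.005,-0.002,-0.005],"rotation":[0,0,0],"jaw":1},{"travel":[0.009,-0.0035,-0.011],"rotation":[0,0,0],"jaw":1},{"travel":[0.013,-0.005,-0.017],"rotation":[0,0,0],"jaw":1},{"travel":[0.013,-0.005,-0.017],"rotation":[0,0,0],"jaw":1}]'

```text
time: 10.55
position: [0.5292, 0.2762, 0.1629]
tcp_rot: [-0.0, 0.187, 0.982, -0.0]
wrist_force: [0.2, -0.7, 0.1]
opening: 0.005
finger_force: 0.1
```

Emit:
step_arm --moves '[{"travel":[0.003,-0.001,-0.005],"rotation":[0,0,0],"jaw":1},{"travel":[0.006,-0.0025,-0.011],"rotation":[0,0,0],"jaw":1},{"travel":[0.006,-0.0025,-0.011],"rotation":[0,0,0],"jaw":1}]'

```text
time: 10.8
position: [0.532, 0.275, 0.1574]
tcp_rot: [-0.0, 0.186, 0.982, -0.0]
wrist_force: [0.4, 0.1, -0.2]
opening: -0.001
finger_force: 0.0
```

```bash
python3 st.py
```

```text
10.8 L 395.5784567212151 449.62247061686134 157.44958205521218 [-2.32752141e-04  1.86344504e-01  9.82484415e-01 -2.13317301e-04] F 0.3442949799587666 0.201499286917403 -0.19781328776360388
```

Emit:
step_arm --moves '[{"travel":[0.003,-0.001,-0.006],"rotation":[0,0,0],"jaw":1},{"travel":[0.005,-0.002,-0.012],"rotation":[0,0,0],"jaw":1},{"travel":[0.005,-0.002,-0.012],"rotation":[0,0,0],"jaw":1}]'

```text
time: 11.05
position: [0.5343, 0.274, 0.1514]
tcp_rot: [-0.0, 0.186, 0.982, -0.0]
wrist_force: [0.5, -1.1, -0.7]
opening: 0.002
finger_force: 0.0
```

```bash
python3 st.py
python3 - <<'E'
from h import *
a=cv2.cvtColor(cv2.imread('pics/s5.png'),cv2.COLOR_BGR2RGB).astype(int);b=snap('scene','s6.png').astype(int)
r=slice(175,205);c=slice(265,300)
print(a[r,c].sum(2)[::2,::2]//3);print(b[r,c].sum(2)[::2,::2]//3)
h=cv2.cvtColor(b.astype('uint8'),cv2.COLOR_RGB2HSV);m=((h[...,0]<8)|(h[...,0]>172))&(h[...,1]>130)&(h[...,2]>70)
v,u=np.nonzero(m[165:200,235:260]);print('tab',u.mean()+235,v.mean()+165,v.min()+165,v.max()+165)
print(proj('scene',readout.get_obs()['position']))
E
```

```text
11.05 L 398.15047377275795 449.59131668705027 151.41167875723932 [-2.97415783e-04  1.86319511e-01  9.82489131e-01 -2.41905416e-04] F 0.9085105718296541 -0.822656579685916 -0.7380481274434448
[[132 132 131 107  57  62  64  64  66  71  85 102 124 141 149 113  85  85]
 [133 133 126  79  59  65  64  65  65  65  65  65  66  73  81  80  72  74]
 [132 131 107  58  64  65  66  65  65  65  65  65  64  64  65  64  65  65]
 [132 125  78  58  65  65  65  65  64  65  76  97  71  64  65  65  65  65]
 [130 106  59  63  65  64  66  64  64  67 114 140  80  65  65  65  65  65]
 [123  74  58  64  65  64  65  65  70  95 145 118  68  64  64  65  64  66]
 [108  64  68  67  65  65  65  71  92 120 140  85  65  65  65  65  64  65]
 [122 119 122  91  73  74  79  92 106 106  91  68  65  65  64  65  65  64]
 [ 68  75  82  76  88  80  93 106 101  77  66  65  65  65  65  65  64  65]
 [ 56  73  85  98 122 108 105  95  64  62  65  65  65  65  65  65  65  65]
 [ 71 116 128 123 117 108 104  89  68  68  66  64  64  65  65  65  65  65]
 [130 120 109 104  95  91 101 139 145 135 115  95  78  68  65  64  64  65]
 [110  93
[... 719 characters left out ...]
7  78  75  71  71  72]
 [110  92  75  58  50  48  48  45  42  39  35  35  75  92  74  71  71  71]
 [130 135 138 139  89  60  52  50  50  49  32  35  91  91  81  99  88  72]
 [ 67  86 100 120 115  85  68  67  72  63  37  39  96 117 140 159 113  71]
 [ 74 133 144 111 116 111 106 107 111 102  81  68 109 148 165 159  89  71]
 [102 168 155 119 113 111 110 109 111 131 149 149 157 163 165 125  73  71]
 [155 175 123 107 105 106  93  94 112 136 143 142 140 133 133 111  76  72]
 [123 134  94  82  87  91  87 142 140 123 122 121 119 132 176 173 114 118]
 [126 158 153 124 118 108 106 170 177 169 170 165 143 163 189 186 166 163]]
tab 246.2173913043478 187.34782608695653 183 192
[287.27390026 194.88453813]
```

Emit:
step_arm --moves '[{"travel":[0.002,-0.001,-0.005],"rotation":[0,0,0],"jaw":1},{"travel":[0.003,-0.001,-0.01],"rotation":[0,0,0],"jaw":1},{"travel":[0.003,-0.001,-0.01],"rotation":[0,0,0],"jaw":1}]'

```text
time: 11.35
position: [0.5357, 0.2737, 0.1466]
tcp_rot: [-0.0, 0.186, 0.983, -0.0]
wrist_force: [0.1, 0.3, 0.7]
opening: 0.0
finger_force: 0.0
```

Emit:
step_arm --moves '[{"travel":[0.002,-0.001,-0.004],"rotation":[0,0,0],"jaw":1},{"travel":[0.002,-0.001,-0.008],"rotation":[0,0,0],"jaw":1},{"travel":[0.002,-0.001,-0.008],"rotation":[0,0,0],"jaw":1}]'

```text
time: 11.6
position: [0.5367, 0.2732, 0.1427]
tcp_rot: [-0.0, 0.186, 0.983, -0.0]
wrist_force: [0.0, -0.9, 0.6]
opening: -0.001
finger_force: 0.0
```

```bash
python3 st.py
```

```text
11.6 L 400.624923552981 449.66283325212294 142.68416275406292 [-2.48785785e-04  1.86210635e-01  9.82509790e-01 -2.23018074e-04] F 0.3356890375749617 -0.7947636386425097 0.5570749033239907
```

Run:
```python
from h import *
def tab(im):
    h=cv2.cvtColor(im,cv2.COLOR_RGB2HSV);m=((h[...,0]<8)|(h[...,0]>172))&(h[...,1]>130)&(h[...,2]>60);m=m[165:200,235:260]
    v,u=np.nonzero(m);return len(u),u.mean()+235,v.mean()+165,v.min()+165,u[v==v.min()].mean()+235,v.max()+165,u[v==v.max()].mean()+235
for f in('s0','s5','s6'): print(f,tab(cv2.cvtColor(cv2.imread(f'pics/{f}.png'),cv2.COLOR_BGR2RGB)))
b=snap('scene','s7.png');print(tab(b));print((b.astype(int).sum(2)//3)[185:215:2,265:310:2])
E=lambda x,y,z:np.array([.9316*x+.3636*y,-.3636*x+.9316*y,z])/1e3
for n,X in(('bar hooked',(280.3,449,119)),('tabtop hooked',(265,449,150)),('bar top',(286,449,133)),('levtip th.4',(352+70,449,155)),('th.25',(352+73.6,449,145)),('th0',(428,449,126))): print(n,proj('scene',E(*X)).round(1))
```

```text
s0 (27, np.float64(246.96296296296296), np.float64(184.66666666666666), np.int64(180), np.float64(247.0), np.int64(189), np.float64(246.5))
s5 (22, np.float64(245.45454545454547), np.float64(187.6818181818182), np.int64(184), np.float64(244.5), np.int64(192), np.float64(246.0))
s6 (23, np.float64(246.2173913043478), np.float64(187.34782608695653), np.int64(183), np.float64(246.0), np.int64(192), np.float64(246.5))
(18, np.float64(246.5), np.float64(188.0), np.int64(184), np.float64(246.5), np.int64(192), np.float64(246.5))
[[131  63  45  48  49  47  53  76 101  96  70  49  35  35  50  70  72  71
   71  72  71  72  71]
 [109  53  47  48  48  48  50  78 102  82  66  58  40  45  68  72  73  71
   71  72  71  71  72]
 [ 85  67  63  49  48  48  43  60  78  63  45  40  37  61  76  71  72  71
   71  71  71  71  72]
 [139 136 120 101  78  56  48  46  46  41  35  34  51  89  81  72  71  71
   71  72  72  71  72]
 [ 86 112 131 140 137  96  59  54  50  51  37  31  64 102  78  71  71  71
   71  72  72  71  71]
 [ 73 132 147 149 154 113  93  81  73  63  39  31  65  96  78  72  72  72
   71  72  7
[... 323 characters left out ...]
  89  86 129 160 134 141 149 160 171 166 169 166 163
   99  71  71  71  71]
 [ 97 127 141 161 145 141 132 174 187 173 167 162 143 138 131 169 189 150
   79  71  71  71  71]
 [ 71  72  80  95 110 136 156 174 183 187 188 187 185 182 173 190 187 119
   72  72  71  72  72]
 [ 71  71  72  70  71  74  87  97 125 143 165 180 186 187 164 175 162  85
   71  72  72  71  72]
 [ 72  71  71  71  72  71  71  71  72  76  89 107 133 147 139 149 120  72
   71  71  71  72  71]
 [ 71  72  71  72  71  71  72  72  72  71  71  71  73  80  88  97  77  71
   72  72  71  71  71]]
bar hooked [248.8 192.6]
tabtop hooked [243.3 183.8]
bar top [250.4 189.7]
levtip th.4 [295.4 196.4]
th.25 [296.5 199.2]
th0 [297.1 204. ]
```

Emit:
step_arm --moves '[{"travel":[0.001,0,-0.005],"rotation":[0,0,0],"jaw":1},{"travel":[0.002,-0.001,-0.01],"rotation":[0,0,0],"jaw":1},{"travel":[0.002,-0.001,-0.015],"rotation":[0,0,0],"jaw":1},{"travel":[0.002,-0.001,-0.015],"rotation":[0,0,0],"jaw":1}]'

```text
time: 11.98
position: [0.5376, 0.2727, 0.135]
tcp_rot: [-0.0, 0.186, 0.983, -0.0]
wrist_force: [-0.6, -0.1, -0.4]
opening: 0.001
finger_force: 0.0
```

Emit:
step_arm --moves '[{"travel":[0,0,-0.005],"rotation":[0,0,0],"jaw":1},{"travel":[0,0,-0.01],"rotation":[0,0,0],"jaw":1},{"travel":[0,0,-0.012],"rotation":[0,0,0],"jaw":1},{"travel":[0,0,-0.012],"rotation":[0,0,0],"jaw":1}]'

```text
time: 12.32
position: [0.5376, 0.2728, 0.1293]
tcp_rot: [-0.0, 0.186, 0.983, -0.0]
wrist_force: [-0.2, -0.2, -0.6]
opening: -0.002
finger_force: 0.0
```

```bash
python3 st.py
```

```text
12.3167 L 401.66158225480564 449.6704215800463 129.3108891069347 [-2.08559536e-04  1.86082757e-01  9.82534037e-01 -1.73281519e-04] F -0.08121301319504463 -0.21031187743847438 -0.628017915425906
```

Emit:
step_arm --moves '[{"travel":[0,0,-0.0015],"rotation":[0,0,0],"jaw":1},{"travel":[0,0,-0.003],"rotation":[0,0,0],"jaw":1},{"travel":[0,0,-0.003],"rotation":[0,0,0],"jaw":1}]'

```text
time: 12.57
position: [0.5379, 0.2731, 0.1286]
tcp_rot: [0.0, 0.186, 0.983, 0.0]
wrist_force: [-1.3, -0.7, 2.8]
opening: -0.001
finger_force: 1.4
```

Emit:
step_arm --moves '[{"travel":[0,0,-0.001],"rotation":[0,0,0],"jaw":1},{"travel":[0,0,-0.002],"rotation":[0,0,0],"jaw":1},{"travel":[0,0,-0.002],"rotation":[0,0,0],"jaw":1}]'

```text
time: 12.82
position: [0.538, 0.2732, 0.1284]
tcp_rot: [0.0, 0.186, 0.983, -0.0]
wrist_force: [-1.8, -2.7, 8.4]
opening: -0.001
finger_force: 4.6
```

Emit:
step_arm --moves '[{"travel":[0,0,0.02],"rotation":[0,0,0],"jaw":1},{"travel":[0,0,0.06],"rotation":[0,0,0],"jaw":1},{"travel":[-0.03,0.012,0.13],"rotation":[0,0,0],"jaw":1},{"travel":[-0.1,0.04,0.21],"rotation":[0,0,0],"jaw":0.3},{"travel":[-0.17,0.07,0.29],"rotation":[0,0,0],"jaw":0.3},{"travel":[-0.23,0.09,0.35],"rotation":[0,0,0],"jaw":0.3},{"travel":[-0.23,0.09,0.35],"rotation":[0,0,0],"jaw":0.3},{"travel":[-0.23,0.09,0.35],"rotation":[0,0,0],"jaw":0.3}]'

```text
time: 13.48
position: [0.4196, 0.3226, 0.3076]
tcp_rot: [0.003, 0.183, 0.983, 0.003]
wrist_force: [-0.4, 1.2, 0.4]
opening: 0.696
finger_force: 0.0
```

```bash
python3 st.py
python3 - <<'E'
from h import *
p=P('wrist');w=snap('wrist','w8.png');s=snap('scene','s8.png')
def red(im,r0,r1,c0,c1):
    h=cv2.cvtColor(im,cv2.COLOR_RGB2HSV);m=((h[...,0]<8)|(h[...,0]>172))&(h[...,1]>130)&(h[...,2]>60)
    v,u=np.nonzero(m[r0:r1,c0:c1]);return len(u),u.min()+c0,u.max()+c0,v.min()+r0,v.max()+r0,(u.mean()+c0).round(1),(v.mean()+r0).round(1)
rs=red(s,165,200,235,260);rw=red(w,100,300,250,340);print(rs,rw)
ex=np.array([.9316,-.3636,0]);ey=np.array([.3636,.9316,0])
X,e=tri([ray('scene',*rs[-2:]),ray('wrist',*rw[-2:],p)]);print('tab',X@ex,X@ey,X[2],e)
g=cv2.cvtColor(w,cv2.COLOR_RGB2GRAY).astype(int)
E=lambda x,y,z:np.array([.9316*x+.3636*y,-.3636*x+.9316*y,z])/1e3
print('lever end flat exp',[proj('wrist',E(428,449+d,128),p).round(1) for d in(-13,0,13)],'bar exp',proj('wrist',E(280.3,449,120),p).round(1))
u=int(proj('wrist',E(428,449,128),p)[0])
print('col',u,g[240:400:2,u].tolist())
print((s.astype(int).sum(2)//3)[189:217:2,265:310:2])
E
```

```text
13.4833 L 273.5874762052776 453.0561228867663 307.5580107436465 [0.00294201 0.18258119 0.98318234 0.00281869] F -0.7960384002617874 0.9281202671671163 0.4350143777139368
(19, np.int64(246), np.int64(247), np.int64(183), np.int64(192), np.float64(246.5), np.float64(187.7)) (208, np.int64(272), np.int64(287), np.int64(185), np.int64(199), np.float64(279.1), np.float64(191.7))
tab 0.2747166767133268 0.4481847395048616 0.13821739627746982 [np.float64(0.0001851760405473189), np.float64(0.00018517604054735503)]
lever end flat exp [array([268.3, 324.6]), array([280.1, 324.6]), array([292. , 324.6])] bar exp [280.1 192.4]
col 280 [218, 220, 219, 190, 136, 134, 135, 134, 118, 127, 179, 209, 210, 208, 216, 214, 214, 214, 215, 213, 213, 213, 214, 212, 214, 214, 213, 212, 214, 213, 214, 213, 213, 213, 212, 212, 211, 211, 213, 210, 170, 188, 182, 78, 72, 74, 73, 73, 72, 71, 71, 72, 71, 72, 73, 72, 71, 72, 73, 70, 71, 69, 136, 218, 220, 219, 220, 218, 219, 219, 219, 218, 218, 218, 216, 128, 26, 26, 26, 24]
[[ 71  62  64  64  64  65  65  65  64  65  65  65  66  65  65  65  65  66
   65  64  65  65 
[... 566 characters left out ...]
 82  65  65  65  64]
 [115 130 106  90  85  95  87 119 143 129 157 165 171 172 169 161 156 148
   90  65  64  65  64]
 [ 88 115 127 137 113 112 107 155 168 153 138 133 141 147 148 152 167 137
   71  65  65  64  64]
 [ 64  66  72  85  95 115 135 158 166 171 169 167 165 148 129 152 169 108
   66  64  64  65  66]
 [ 66  65  65  64  65  67  78  88 114 130 150 163 169 169 144 158 147  77
   64  65  65  65  65]
 [ 65  64  65  65  64  65  65  64  67  69  81  98 122 135 126 136 108  66
   65  65  65  66  66]
 [ 64  65  65  65  65  65  65  64  65  65  65  65  67  73  80  89  71  65
   65  65  66  65  64]
 [ 65  65  65  65  65  64  65  65  65  65  65  64  64  66  64  64  65  66
   64  65  65  65  64]]
```

The measurements agree with a closed latch. The tab is at height 138 mm with the bar at about 280 mm along the latch, which is down under the lip. The lever hit its hard stop at 128.4 mm and stayed down after I let go. Handing in.

```bash
python3 -c "
from bench import manip;print(manip.finish_job())"
```

```text
the job is handed in; nothing more can be done
None
```

The latch looks closed and the job is handed in at about 13.6 s: by my measurements the nose bar is down under the hook's lip, and the lever is flat on its stop and stayed down when released. The highest force felt on the latch was about 9 N, the bystanders were not approached, and I inferred the loop's tightness from position because the spring is not reported.

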